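# Set the vegetable slicer to its thickest cut

## Robot

A 6-joint arm with a two-finger parallel gripper is mounted at the origin on a cart in front of the work surface, level with it; the furniture and walls round the work are solid. World frame = base frame: x ahead of the robot, y to its left, z up, the work surface at z = 0. Lengths are in m, angles in rad, forces in N, time in s.
With the tool pointing down it reaches from about 0.35 to 0.85 m from the base axis. Payload 8.1 kg.
Tool frame: the origin (TCP) lies at the very end of the fingers, on their centre line; the grasp point (between the pads) lies 19 mm behind it; z points along the fingers, y is the line along which they close (so a half turn about z gives the same grasp; the last joint's range is limited). The gripper opens to 93 mm and grips with 3 to 60 N. Pads are 15 mm wide; open, the fingers measure 128 mm over their backs; the gripper's body (75 mm by 188 mm) begins 65 mm behind the grasp point.
Start: joints at [1.175, 0.13, 1.488, -0, 1.523, -0.085], TCP at [0.183, 0.571, 0.219] pointing down, gripper open.
Joint ranges: [-2.96, 2.96], [-0.89, 2.26], [0.02, 2.5], [-1.34, 4.48], [0, 2.73], [-2.66, 2.66]. Speed limits (rad/s): [2.39, 2.39, 2.79, 3.14, 3.14, 3.14].

## Interface

Orientations are given as a rotation vector (axis times angle).
In Python, from plant import robot gives the robot as it stands.
- The arm moves only by the tool play_rows, never from a script. Its argument "deltas" is one flat list of numbers, 5 for each row, row after row: the shift along the tool's x, y, z in mm, then the turn about the tool's z in degrees, then the finger opening in mm, from 0 to 93. A call has 1 to 10 rows; each row shifts and turns the commanded pose from where the row before left it, along the tool's axes as they then stand; what a row does not reach is not made up. A row lasts 1/12 s, in which the tool goes at most 41.7 mm and 7.16 degrees, less where a joint would pass 70% of its speed; a pose out of reach is approached as far as the arm can. A call with a gripper value outside its range is refused whole. The fingers move at their own pace and stop on an object; "newtons" is the grip in N (left out, the last holds). Time passes only in rows, so rows that do not move let the fingers close. It gives the time, the measured TCP pose, the force, the opening and the grip force at its end, in the units of the state.
- robot.read_state(): the state, without advancing time (a new reading comes with each control period).
- robot.read_camera(name): name is "scene" or "top" or "wrist"; returns a dict with "pixels" (420x560x3 uint8, blue, green, red), "mtx" (3x3 intrinsics, pixels), "D" ([k1, k2, p1, p2, k3] as OpenCV has them; the pictures are not rectified), "eye" and "rotation" of the camera in the world. Camera axes: x right, y up, looking along -z (the intrinsics and any distortion apply to the point x, -y, -z); pixel columns grow to the right and rows downward; lengths in m; the calibration is good to about 2 mm. A picture is of the moment at which its call begins. There is no depth.
- robot.close_job(): hands the job in; it is judged then, once.
The state is a dict: "t": time; "q": joint angles; "dq": joint speeds; "joint_torque": joint torques, N m; "tool_pos": TCP position; "orientation": TCP orientation; "force": force on the tool from outside, world axes, zero at the start; "wrist_torque": the same for the moment, N m; "opening": finger opening in m; "gripper_force": force on a finger pad.
Only numpy, scipy, OpenCV 4.12 (cv2) and the standard library are available. Lean on these libraries where they do the work, as an engineer would, in place of code of your own. Each camera call takes 0.05 s, during which the arm holds its last target. There are 200 camera calls.

## Task

Set the vegetable slicer to its thickest cut and lock it there: with the fingertips push the black selector knob along its slot, past the middle notch, to the far end, then push it sideways into the end notch as far as it goes. Push gently and do not grip the knob, leave the slicer where it stands (neither lifted nor shoved along), and do not disturb the food holder on it or anything else around.

Things in the scene. Friction and masses are not known exactly. Their poses are not given: they have to be found in the camera images.
- slicer: Loose slicer, about 1.6 kg: white tub on rubber feet, flat steel deck 178 x 360 mm, top 58 mm above the worktop; pushed sideways with 9 to 15 N it slides. Origin: at worktop level mid-deck. z up; y along its length, towards blade and food holder; -x is the near side, where the gate slot lies. Yaw within 0.3 rad of the world. Highest on the deck besides knob and food holder: low rails, 64 mm.
- knob_mid (a point): Centre of the black selector knob: an upright round knob on a steel pin in the slot, 16 to 22 mm thick (22 near the top), from 60 to 98 mm above the worktop; this point is on its axis, 80 mm above the worktop. It slides only level, as the slot lets it; it cannot turn or rise, and stays where it is left.
- slot_corner (a point): Where the knob's axis stands at the far end of the straight run, in front of the end notch, on the plate (58 mm high). A wall cabinet hangs over the back of the worktop: front at about x = 0.58 m, its underside 0.45 m up, so keep the hand low there.
- notch_end (a point): Where the knob's axis stands when it is fully home in the end notch, on the plate (58 mm high).
- selector_run (a joint): Knob travel along the straight run, along the slicer's +y, m: 0 = closed, 0.030 = in front of the middle (thin) notch, 0.060 = stop at the far end, in front of the end (thick) notch. The slot is 11 mm wide, the pin 8 mm. Friction about 2 N. As it grows the infeed table beside it sinks at the blade.
- selector_side (a joint): Knob travel sideways, along the slicer's -x (towards the robot), m: 0 = in the straight run, 0.018 = fully home in a notch. It leaves 0 only within about 2 mm of run 0.060 (end notch) or 0.030 (middle notch, which opens to the same side and must be passed). Friction about 2 N.
- selector_knob: The same knob as a part, for contact force (its origin is on the worktop level under the knob's axis).
- food_holder: Black plastic food holder (hand guard), a dome 94 mm across with a ball grip, 66 mm tall, standing loose on the left part of the slicer's deck. Leave it alone. Origin under its centre.
- mug_1: White mug, 82 x 112 x 94 mm, on the worktop left of the slicer. Leave alone.
- tin_1: Tin, 75 mm across, 110 mm tall, behind the slicer. Leave alone.
- spice_jar_4: Spice jar with a black cap, 41 mm across, 105 mm tall, behind the slicer. Leave alone.
- jar_1: Jar with a red lid, 65 mm across, 100 mm tall, on the chopping board at the left. Leave alone.
- wooden_spoon: Wooden spoon, 316 mm long, lying on the chopping board. Leave alone.

How it is judged:
On the way, in this order (a step that is already met when the one before it is completed fails the run):
1. The knob is at the far end of the straight run, in front of the end notch (value of joint selector_run above 0.056 m and value of joint selector_side below 0.008 m), for 0.02 s.
2. The knob is home in the end notch (value of joint selector_run above 0.056 m and value of joint selector_side above 0.0155 m), for 0.2 s.
At the end, for the whole second after the job is handed in: The knob stands in the end notch, no more than 2.5 mm short of its end (selector_side over 0.0155 m, selector_run over 0.056 m); the slicer stands flat and still within 30 mm of where it stood, and the food holder stands upright on its deck (all of step 2 and distance of slicer from where it was at the start of the episode below 0.03 m and angle between slicer's own z axis and vertical below 0.05 rad and linear speed of slicer below 0.02 m/s and z of food_holder in the frame of slicer above 0.05 m and angle between food_holder's own z axis and vertical below 0.1 rad); the robot touches nothing.
It fails at once if the slicer is lifted, tipped or shoved more than 35 mm (height (world z) of slicer above 0.012 m or angle between slicer's own z axis and vertical above 0.12 rad or distance of slicer from where it was at the start of the episode above 0.035 m).
It fails at once if the knob is gripped or forced (over 30 N) (contact force between the fingers and selector_knob above 30 N).
It fails at once if the food holder is displaced by more than 40 mm or touched with more than 3 N (distance of food_holder from where it was at the start of the episode above 0.04 m or contact force between the fingers and food_holder above 3 N).
It fails at once if the mug, tin, spice jar, jar or spoon is moved by more than 20 mm (distance of any of mug_1, tin_1, spice_jar_4, jar_1, wooden_spoon from where it was at the start of the episode above 0.02 m).
It also fails if it takes over 38 s, if anything falls off the work surface, if the arm or the gripper's body presses on something with over 40 N, if the wrist force passes 120 N, or if a joint passes its speed limit or range.

## Working session

There is one attempt and no reset: what is moved stays moved. The work goes in short steps, Python scripts to look and compute and a tool call to move; the robot and the scene stay as the last step left them, time stands still between calls to the robot, and variables do not carry over. Pictures are saved under pics/ and viewed, at most 10 in all, crops included, and the job is handed in when it is done.

Besides the shell and the picture viewer there is one more tool, called in YAML: its name, and indented under it one key for each argument. play_rows: Moves the arm, as the interface text tells. Its arguments: {"type":"object","properties":{"deltas":{"type":"array"},"newtons":{"type":"number"}},"required":["deltas"]}

```bash
mkdir -p pics; ls; python3 - <<'E'
from plant import robot
import cv2,pickle
d={}
for n in("scene","top"):
    c=robot.read_camera(n);d[n]=c;cv2.imwrite(f"pics/{n}0.png",c["pixels"]);print(n,c["eye"],c["rotation"],c["mtx"],c["D"])
pickle.dump(d,open("c0.pkl","wb"))
s=robot.read_state();print(s)
E
```

```text
pics
scene [ 0.05797719 -0.52365486  0.96709822] [ 0.74273152 -0.22318233 -0.58857346] [[455.83731305   0.         279.58908649]
 [  0.         455.83731305 207.37123379]
 [  0.           0.           1.        ]] [-0.02773046  0.          0.          0.          0.        ]
top [0.30872237 0.16263999 1.28455355] [ 0.13924302 -0.14778743 -1.55322335] [[384.9342       0.         279.36891197]
 [  0.         384.9342     206.91481815]
 [  0.           0.           1.        ]] [-0.08275749  0.          0.          0.          0.        ]
{'t': 0.1, 'q': array([ 1.17463136e+00,  1.31082831e-01,  1.48912178e+00, -1.35826496e-06,
        1.52301813e+00, -8.54244869e-02]), 'dq': array([ 0.00094746, -0.00135833, -0.00366539, -0.00074289, -0.00163019,
       -0.00140552]), 'joint_torque': array([-3.15934394e-04, -5.61337888e+01, -4.93095946e+01,  7.68787600e-02,
        2.90755142e-02, -4.99739667e-05]), 'tool_pos': array([0.18325842, 0.57080516, 0.21772072]), 'orientation': array([-4.86088342e-01, -3.10336628e+00,  2.48686297e-03]), 'force': array([-0.3944986 , -0.044082  ,  0.25638519]), 'wrist_torque': array([ 0.04511989, -0.01000267,  0.03401596]), 'gripper_force': 0.0, 'opening': 0.09302375127993572}
```

View pics/scene0.png

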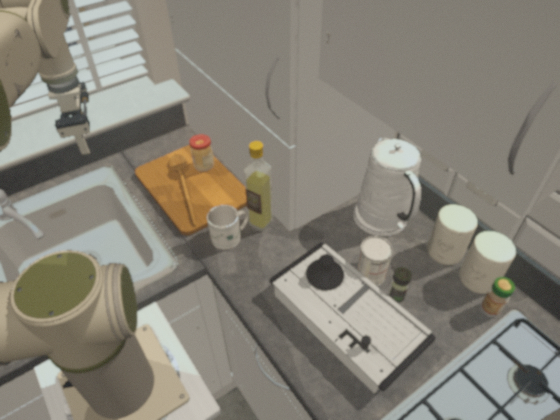

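View pics/top0.png

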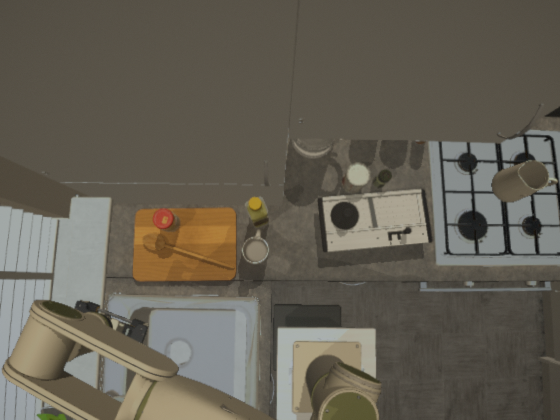

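The slicer is at about (373,220) in the top view and (350,315) in the scene view. The knob is near (405,230) in top and (360,345) in scene, and the food holder is at (345,215) in top. I'll zoom in on both.

```bash
python3 - <<'E'
import pickle,cv2,numpy as np
d=pickle.load(open("c0.pkl","rb"))
a=d["top"]["pixels"][180:260,310:440]; b=d["scene"]["pixels"][240:390,265:435]
a=cv2.resize(a,None,fx=6,fy=6,interpolation=cv2.INTER_CUBIC)[:, :780]
cv2.imwrite("pics/a.png",cv2.convertScaleAbs(a,alpha=1.3))
b=cv2.resize(b,None,fx=4,fy=4,interpolation=cv2.INTER_CUBIC)
cv2.imwrite("pics/b.png",b)
E
```

```text
(no output)
```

View pics/a.png

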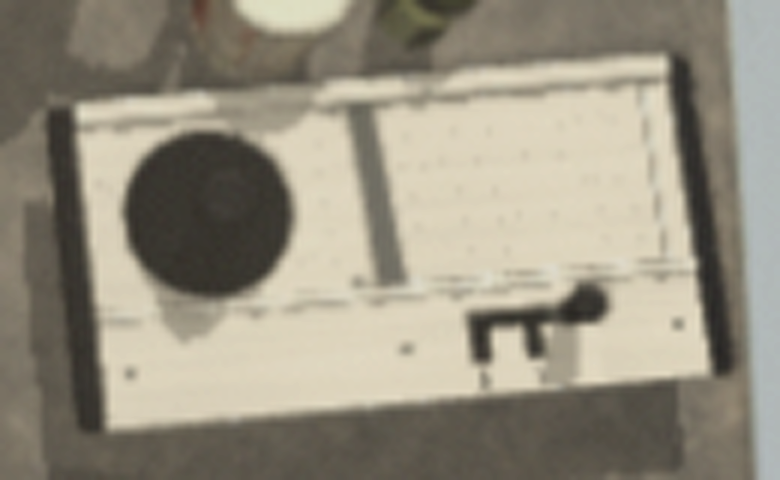

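View pics/b.png

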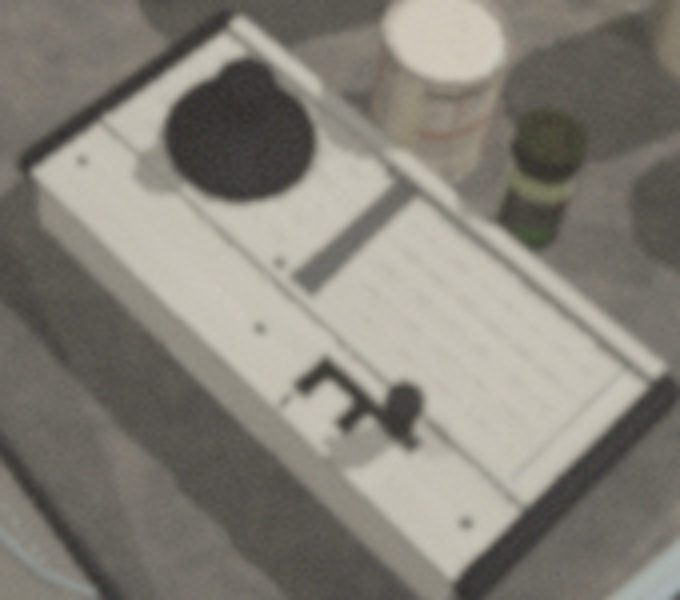

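Crop a shows the knob top at about (588,303), the slot corner at about (480,318), the end notch tip at (482,355), and deck corners at about (75,105), (670,55), (710,375), (103,432). Crop b shows the knob top at (405,395), the slot corner at (325,367) and the notch end at (305,386).

```bash
cat > h.py <<'E'
import numpy as np,cv2
from scipy.spatial.transform import Rotation as R
def rot(c):
    r=np.array(c["rotation"]); return r if r.shape==(3,3) else R.from_rotvec(r).as_matrix()
def ray(c,u,v):
    p=cv2.undistortPoints(np.array([[[u,v]]],float),np.array(c["mtx"]),np.array(c["D"])).ravel()
    return np.array(c["eye"]),rot(c)@np.array([p[0],-p[1],-1])
def onz(c,u,v,z):
    e,d=ray(c,u,v); return e+d*(z-e[2])/d[2]
def proj(c,P):
    q=rot(c).T@(np.array(P)-c["eye"]); q=np.array([q[0],-q[1],-q[2]])
    return cv2.projectPoints(q[None],np.zeros(3),np.zeros(3),np.array(c["mtx"]),np.array(c["D"]))[0].ravel()
def tri(a,b):
    (e1,d1),(e2,d2)=a,b
    t=np.linalg.lstsq(np.c_[d1,-d2],e2-e1,rcond=None)[0]
    p,q=e1+d1*t[0],e2+d2*t[1]; return (p+q)/2,np.linalg.norm(p-q)
E
python3 - <<'E'
import pickle;from h import *
np.set_printoptions(precision=4,suppress=True)
d=pickle.load(open("c0.pkl","rb"));T,S=d["top"],d["scene"]
A=lambda x,y:((x+.5)/6-.5+310,(y+.5)/6-.5+180)
B=lambda x,y:((x+.5)/4-.5+265,(y+.5)/4-.5+240)
ta={"corner":(480,318),"notch":(482,353),"knob":(588,301)}
sb={"corner":(325,367),"notch":(305,386),"knob":(405,393)}
for k in ta:
    z=.098 if k=="knob" else .058
    print(k,onz(T,*A(*ta[k]),z),onz(S,*B(*sb[k]),z),tri(ray(T,*A(*ta[k])),ray(S,*B(*sb[k]))))
# deck corners: far-left, far-right, near-right, near-left
P=[onz(T,*A(*p),.058) for p in[(75,105),(670,55),(710,375),(103,432)]]
for i in range(4):
    e=P[(i+1)%4]-P[i];print(P[i],np.linalg.norm(e),np.arctan2(e[1],e[0]))
# edge fits
print("holder",onz(T,*A(208,213),.068))
E
```

```text
corner [ 0.4563 -0.1997  0.058 ] [ 0.4515 -0.1985  0.058 ] (array([ 0.4543, -0.1989,  0.0569]), np.float64(0.004793935327134485))
notch [ 0.4374 -0.2001  0.058 ] [ 0.4352 -0.2008  0.058 ] (array([ 0.4369, -0.2003,  0.0559]), np.float64(0.0017137724401285535))
knob [ 0.461  -0.2457  0.098 ] [ 0.458  -0.2482  0.098 ] (array([ 0.461 , -0.247 ,  0.0931]), np.float64(0.0014673634763952518))
[0.5704 0.0184 0.058 ] 0.3325060282112252 -1.471069750677554
[ 0.6035 -0.3124  0.058 ] 0.17735241398705368 -3.0708899557624005
[ 0.4266 -0.325   0.058 ] 0.33143156546813657 1.671177382975399
[0.3933 0.0048 0.058 ] 0.17754134239589 0.07678794347263945
holder [ 0.5101 -0.0514  0.068 ]
```

play_rows:
  deltas: [0,0,0,-5.85,0,0,0,0,-5.85,0,0,0,0,-5.85,0,0,0,0,-5.85,0,-10,-27,0,0,0,-10,-27,0,0,0,-10,-27,0,0,0,-10,-27,0,0,0,-10,-27,0,0,0,-10,-27,0,0,0]
  newtons: 10

```text
t: 0.93
tool_pos: [0.2591, 0.4144, 0.2181]
orientation: [0.154, -3.137, 0.001]
force: [-0.4, -0.6, 0.4]
opening: 0.031
gripper_force: 0.0
```

play_rows:
  deltas: [-10,-27,0,0,0,-10,-27,0,0,0,-10,-27,0,0,0,-10,-27,0,0,0,-10,-27,0,0,0,-10,-27,0,0,0,-10,-27,0,0,0,-10,-27,0,0,0,0,0,0,0,0]

```text
t: 1.68
tool_pos: [0.3611, 0.205, 0.2184]
orientation: [-0.148, 3.138, -0.003]
force: [0.4, 1.2, 0.5]
opening: 0.0006
gripper_force: 0.0
```

play_rows:
  deltas: [-1,-31,0,0,0,-1,-31,0,0,0,-1,-31,0,0,0,-1,-31,0,0,0,-1,-31,0,0,0,-1,-31,0,0,0,-1,-31,0,0,0,-1,-31,0,0,0,-1,-31,0,0,0,-1,-31,0,0,0]

```text
t: 2.52
tool_pos: [0.3997, -0.1, 0.2184]
orientation: [0.153, -3.138, -0.0]
force: [0.3, 0.8, -1.0]
opening: 0.0006
gripper_force: 0.0
```

play_rows:
  deltas: [-6.4,-27.4,0,0,0,-6.4,-27.4,0,0,0,-6.4,-27.4,0,0,0,-6.4,-27.4,0,0,0,-6.4,-27.4,0,0,0,-6.4,-27.4,0,0,0,-6.4,-27.4,0,0,0,0,0,0,0,0,0,0,0,0,0]

```text
t: 3.27
tool_pos: [0.463, -0.2858, 0.2175]
orientation: [0.151, -3.136, -0.002]
force: [0.8, 0.8, -0.2]
opening: 0.0004
gripper_force: 0.0
```

```bash
python3 - <<'E'
from plant import robot
import cv2,numpy as np
c=robot.read_camera("wrist");b=robot.read_camera("top")["pixels"][170:270,310:450]
cv2.imwrite("pics/w1.png",np.hstack([cv2.resize(c["pixels"],(480,360)),cv2.resize(b,(320,229)).copy() if 0 else cv2.copyMakeBorder(cv2.resize(b,(320,229)),0,131,0,0,0)]))
print(robot.read_state()["tool_pos"],robot.read_state()["force"],c["eye"],c["rotation"])
E
```

```text
[ 0.46296777 -0.2845098   0.21813673] [0.2231051  0.03372914 0.18544991] [ 0.38986213 -0.29228226  0.38336281] [-0.20291116 -0.22676998  1.65558155]
```

View pics/w1.png

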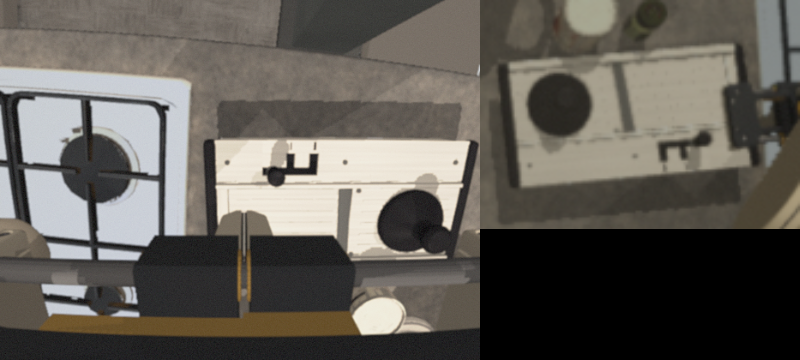

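The wrist view shows the knob top at about (276,177), the slot corner at (312,170), the end-notch tip at (313,153), and the fingers clear to the left of the knob. I'll cross-check these with rays.

```bash
python3 - <<'E'
from plant import robot
from h import *
c=robot.read_camera("wrist");k=7/6
for n,u,v,z in[("knob",276,175,.098),("corner",314,171,.058),("notch",314.5,155,.058),("fingertip",243,213,.218)]:
    print(n,onz(c,u*k,v*k,z).round(4))
# dark blob
g=cv2.cvtColor(c["pixels"],cv2.COLOR_BGR2GRAY)[165:225,290:385]
m=(g<80).astype(np.uint8)
print(["".join("#" if x else "." for x in r) for r in m[2:58:1,10:90]].__str__().replace("', '","\n"))
E
```

```text
knob [ 0.4562 -0.2476  0.098 ]
corner [ 0.4555 -0.1936  0.058 ]
notch [ 0.435  -0.1965  0.058 ]
fingertip [ 0.4568 -0.2847  0.218 ]
['................................................................................
................................................................................
................................................................................
................................................................................
................................................................................
................................................................................
................................................................................
................................................................................
................................................................................
................................................................................
................................................................................
...........................................................................
[... 2871 characters left out ...]
..................................................
.................#########......................................................
....................##..........................................................
................................................................................
................................................................................
................................................................................
................................................................................
................................................................................
................................................................................']
```

play_rows:
  deltas: [0,0,24,0,0,0,0,24,0,0,0,0,24,0,0,0,0,24,0,0,0,0,24,0,0,0,0,22,0,0,0,0,0,0,0,0,0,0,0,0]

```text
t: 4.08
tool_pos: [0.4622, -0.2838, 0.076]
orientation: [0.155, -3.136, -0.003]
force: [0.6, 0.3, 0.8]
opening: 0.0004
gripper_force: 0.0
```

play_rows:
  deltas: [0,1.5,0,0,0,0,1.5,0,0,0,0,1.5,0,0,0,0,1.5,0,0,0,0,1,0,0,0,0,1,0,0,0,0,1,0,0,0,0,1,0,0,0,0,1,0,0,0]

```text
t: 4.83
tool_pos: [0.4619, -0.2743, 0.0766]
orientation: [0.153, -3.138, -0.0]
force: [0.4, 0.7, -1.1]
opening: 0.0002
gripper_force: 0.0
```

play_rows:
  deltas: [0,1.5,0,0,0,0,1.5,0,0,0,0,1.5,0,0,0,0,1.5,0,0,0,0,1.5,0,0,0]

```text
t: 5.25
tool_pos: [0.4613, -0.2669, 0.0767]
orientation: [-0.153, 3.138, -0.0]
force: [-1.0, -2.0, -0.2]
opening: 0.0003
gripper_force: 1.0
```

play_rows:
  deltas: [0,2,0,0,0,0,2,0,0,0,0,2,0,0,0,0,2,0,0,0,0,2,0,0,0,0,2,0,0,0]

```text
t: 5.75
tool_pos: [0.4601, -0.2548, 0.0766]
orientation: [0.153, -3.138, 0.0]
force: [-0.2, -2.5, -0.8]
opening: 0.0005
gripper_force: 1.0
```

```bash
python3 - <<'E'
from plant import robot
import cv2,numpy as np
c=robot.read_camera("wrist")["pixels"][140:300,180:460];b=robot.read_camera("scene")["pixels"][240:390,265:435]
b=cv2.resize(b,(340,300));c=cv2.resize(c,(460,263))
cv2.imwrite("pics/w2.png",np.hstack([cv2.copyMakeBorder(c,0,37,0,0,0),b]))
s=robot.read_state();print(s["tool_pos"],s["force"])
E
```

```text
[ 0.46007256 -0.2546069   0.07661578] [-0.89529667 -0.77733751  0.31918671]
```

View pics/w2.png

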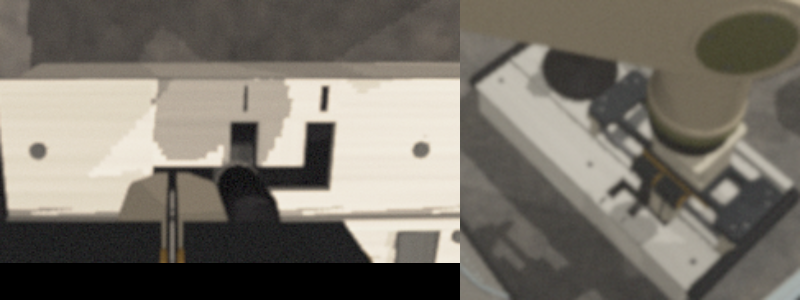

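The knob base is at about (235,178) in the left crop, just before the middle notch (x≈244). The corner is at x≈318, so roughly 33 mm remain.

play_rows:
  deltas: [0,2,0,0,0,0,2,0,0,0,0,2,0,0,0,0,2,0,0,0,0,2,0,0,0,0,2,0,0,0]

```text
t: 6.35
tool_pos: [0.4589, -0.2429, 0.0766]
orientation: [0.153, -3.138, 0.0]
force: [-1.0, -2.0, 0.5]
opening: 0.0004
gripper_force: 1.0
```

play_rows:
  deltas: [0,2,0,0,0,0,2,0,0,0,0,2,0,0,0,0,2,0,0,0,0,2,0,0,0,0,2,0,0,0,0,2,0,0,0]

```text
t: 6.93
tool_pos: [0.4575, -0.2289, 0.0766]
orientation: [0.153, -3.138, -0.0]
force: [-0.1, -1.7, 0.5]
opening: 0.0009
gripper_force: 1.0
```

play_rows:
  deltas: [0,1,0,0,0,0,1,0,0,0,0,1,0,0,0]

```text
t: 7.18
tool_pos: [0.4572, -0.226, 0.0766]
orientation: [0.153, -3.138, 0.0]
force: [0.1, -1.6, -0.4]
opening: 0.0005
gripper_force: 1.0
```

Past the middle notch; now creeping to the stop.

play_rows:
  deltas: [0,1,0,0,0,0,1,0,0,0,0,0,0,0,0]

```text
t: 7.43
tool_pos: [0.457, -0.224, 0.0766]
orientation: [0.153, -3.138, -0.0]
force: [0.1, -1.4, -0.0]
opening: 0.0005
gripper_force: 0.8
```

play_rows:
  deltas: [0,1,0,0,0,0,0,0,0,0]

```text
t: 7.6
tool_pos: [0.457, -0.2231, 0.0766]
orientation: [0.153, -3.138, -0.0]
force: [-0.4, -2.3, -0.1]
opening: 0.0007
gripper_force: 0.9
```

play_rows:
  deltas: [0,1,0,0,0,0,0,0,0,0]

```text
t: 7.77
tool_pos: [0.4569, -0.2223, 0.0767]
orientation: [0.153, -3.138, 0.001]
force: [-1.6, -2.6, -0.8]
opening: 0.0003
gripper_force: 1.4
```

play_rows:
  deltas: [0,1,0,0,0,0,0,0,0,0]

```text
t: 7.93
tool_pos: [0.4569, -0.2217, 0.0768]
orientation: [-0.153, 3.138, -0.002]
force: [-0.5, -5.9, -1.7]
opening: 0.0
gripper_force: 2.7
```

play_rows:
  deltas: [0,0.5,0,0,0,0,0,0,0,0]

```text
t: 8.1
tool_pos: [0.4568, -0.2215, 0.0768]
orientation: [-0.153, 3.138, -0.003]
force: [-1.2, -6.8, -2.4]
opening: 0.001
gripper_force: 3.3
```

The force at the stop is 6.8 N. I'll back off and go round, low, to the knob's +x side.

play_rows:
  deltas: [0,-4,0,0,0,0,-4,0,0,0,-8,0,0,0,0,-8,0,0,0,0,-8,0,0,0,0,-6,0,0,0,0,0,0,0,0,0]

```text
t: 8.68
tool_pos: [0.4889, -0.2253, 0.0767]
orientation: [-0.155, 3.137, 0.0]
force: [-0.1, 0.5, -0.1]
opening: 0.0005
gripper_force: 0.0
```

```bash
python3 - <<'E'
from plant import robot
import cv2,numpy as np
c=robot.read_camera("wrist")["pixels"][140:300,180:460];b=robot.read_camera("scene")["pixels"][240:390,265:435]
b=cv2.resize(b,(340,300));c=cv2.resize(c,(460,263))
cv2.imwrite("pics/w3.png",np.hstack([cv2.copyMakeBorder(c,0,37,0,0,0),b]))
s=robot.read_state();print(s["tool_pos"],s["force"])
E
```

```text
[ 0.48762125 -0.22537169  0.07640761] [-0.42040933 -0.41617676 -0.21063984]
```

View pics/w3.png

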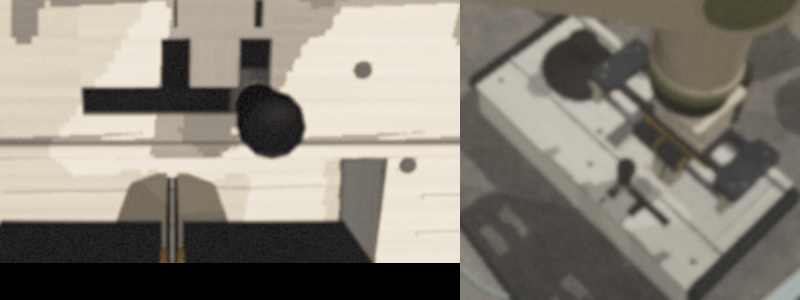

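The knob is at the slot corner with its base at (252,100), lined up with the end notch at x≈256. The fingers are clear on the +x side and need about 31 mm more along +y.

play_rows:
  deltas: [0,6,0,0,0,0,6,0,0,0,0,6,0,0,0,0,6,0,0,0,0,6,0,0,0,0,1,0,0,0]

```text
t: 9.28
tool_pos: [0.4842, -0.1936, 0.0766]
orientation: [0.154, -3.138, -0.001]
force: [-0.2, 0.4, -0.1]
opening: -0.0
gripper_force: 0.0
```

play_rows:
  deltas: [1.5,0,0,0,0,1.5,0,0,0,0,1.5,0,0,0,0,1.5,0,0,0,0,1,0,0,0,0,1,0,0,0,0,0,0,0,0,0]

```text
t: 9.87
tool_pos: [0.4762, -0.1958, 0.0766]
orientation: [0.153, -3.138, -0.0]
force: [0.4, -0.0, -0.3]
opening: 0.0004
gripper_force: 0.0
```

play_rows:
  deltas: [1,0,0,0,0,1,0,0,0,0,1,0,0,0,0,1,0,0,0,0,0,0,0,0,0]

```text
t: 10.28
tool_pos: [0.4725, -0.1961, 0.0767]
orientation: [-0.153, 3.137, -0.0]
force: [1.4, -0.5, -0.5]
opening: 0.0007
gripper_force: 0.7
```

Contact came where expected (about 18 mm offset). Now pushing into the notch.

play_rows:
  deltas: [1,0,0,0,0,1,0,0,0,0,1,0,0,0,0,1,0,0,0,0]

```text
t: 10.62
tool_pos: [0.4684, -0.1965, 0.0767]
orientation: [-0.153, 3.138, -0.0]
force: [2.8, -0.6, 0.3]
opening: 0.0005
gripper_force: 0.8
```

play_rows:
  deltas: [1.5,0,0,0,0,1.5,0,0,0,0,1.5,0,0,0,0,1.5,0,0,0,0,1,0,0,0,0]

```text
t: 11.03
tool_pos: [0.4613, -0.1971, 0.0766]
orientation: [0.153, -3.138, 0.0]
force: [2.7, -0.5, -0.5]
opening: 0.0004
gripper_force: 0.8
```

play_rows:
  deltas: [1,0,0,0,0,1,0,0,0,0,1,0,0,0,0,0,0,0,0,0]

```text
t: 11.37
tool_pos: [0.4583, -0.1974, 0.0766]
orientation: [0.153, -3.138, -0.0]
force: [1.5, -0.2, 0.0]
opening: 0.0003
gripper_force: 0.6
```

play_rows:
  deltas: [1,0,0,0,0,1,0,0,0,0,0,0,0,0,0]

```text
t: 11.62
tool_pos: [0.4564, -0.1976, 0.0766]
orientation: [-0.153, 3.138, 0.0]
force: [1.9, -0.4, 0.0]
opening: 0.0008
gripper_force: 0.8
```

play_rows:
  deltas: [1,0,0,0,0,0,0,0,0,0]

```text
t: 11.78
tool_pos: [0.4559, -0.1977, 0.0768]
orientation: [-0.153, 3.137, -0.0]
force: [3.9, -0.2, -1.3]
opening: 0.0002
gripper_force: 2.0
```

play_rows:
  deltas: [0.7,0,0,0,0,0,0,0,0,0]

```text
t: 11.95
tool_pos: [0.4555, -0.1977, 0.0768]
orientation: [-0.153, 3.136, -0.0]
force: [6.4, 0.3, -3.1]
opening: 0.0004
gripper_force: 3.0
```

The knob has reached the end of the notch (force up to 6.4 N). I'll hold briefly, back off and lift.

play_rows:
  deltas: [0,0,0,0,0,0,0,0,0,0,0,0,0,0,0,-4,0,0,0,0,-8,0,0,0,0,0,0,-20,0,0,0,0,-25,0,0,0,0,-25,0,0,0,0,-25,0,0,0,-25,0,0,0]

```text
t: 12.78
tool_pos: [0.4719, -0.2202, 0.1774]
orientation: [-0.157, 3.132, -0.004]
force: [0.4, -0.2, 1.3]
opening: 0.0003
gripper_force: 0.0
```

play_rows:
  deltas: [0,-25,0,0,0,0,-25,0,0,0,0,0,0,0,0,0,0,0,0,0]

```text
t: 13.12
tool_pos: [0.4738, -0.2718, 0.1711]
orientation: [0.15, -3.137, -0.001]
force: [-0.1, 0.4, -0.3]
opening: 0.0005
gripper_force: 0.0
```

```bash
python3 - <<'E'
from plant import robot
from h import *
w=robot.read_camera("wrist")["pixels"][120:300,180:460];b=robot.read_camera("top")["pixels"][170:270,310:450]
b=cv2.resize(b,(320,229));c=cv2.resize(w,(460,296))
cv2.imwrite("pics/w4.png",np.hstack([c,cv2.copyMakeBorder(b,0,67,0,0,0)]))
s=robot.read_state();print(s["tool_pos"],s["force"],s["t"])
E
```

```text
[ 0.47383958 -0.27043969  0.17105234] [-0.34430236  0.76830517 -0.42057149] 13.2167
```

View pics/w4.png

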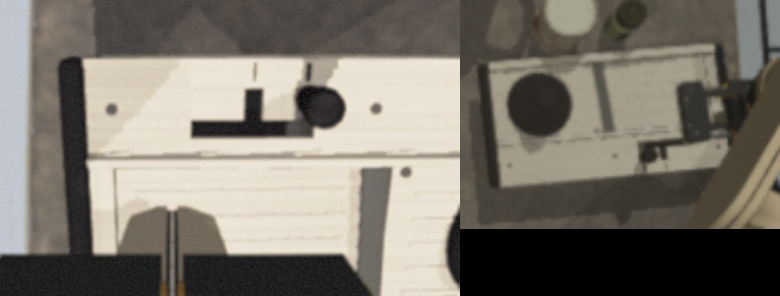

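The knob now stands in the end notch, with its base at about (305,98) against the tip and the straight run empty. The slicer and food holder are where they were. Handing in.

```bash
python3 -c "
from plant import robot
print(robot.close_job())"
```

```text
the job is handed in; nothing more can be done
None
```

I pushed the selector knob past the middle notch to the far end and then fully home in the end (thickest) notch, and handed the job in at about 13 s. The forces I read stayed under about 8 N, the slicer and food holder look unmoved in the last picture, and no verdict came back.

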